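Weigh the ginger for the dumpling filling

TASK

Switch the kitchen scale on with its toggle while the steel bowl on it is still empty, so that it zeroes. Then carry the tray by its handle and tip it close above the bowl so that all three pieces of ginger slide off its open edge into it, without touching the ginger with the gripper, spilling any, or pushing the bowl off its place. Set the empty tray back down flat on the wooden board, and leave the press mold and the glass dish where they are.

Things in the scene. Friction and masses are not known exactly. Their poses are not given: they have to be found in the camera images.
- board: Wide square wooden pastry board, fixed, 280 x 280 x 20 mm; origin at the centre of its underside, top face 20 mm above. It stands on either the left or the right side of the table.
- tray: Shallow aluminium prep tray (0.35 kg) on the board: floor 200 mm (x) by 150 mm (y), 4 mm thick, walls 24 mm high at both sides (+-y) and the back (+x); the front (-x) is open, a plain lip. A fixed handle arches over its middle: two steel posts at the sides and a dark wooden bar across. Origin at the centre of its underside, z up.
- tray_handle (a point): Middle of the tray's wooden handle bar, on the tray's own z axis, 100 mm above its underside. The bar runs along the tray's y, is 14 mm thick (x), 22 mm tall (z, from 89 to 111 mm) and 150 mm long; clear space beneath and on both sides.
- tray_lip (a point): Middle of the tray's open front edge, on the floor's upper face: 100 mm from the origin along the tray's -x, 4 mm above the underside.
- scale: White plastic kitchen scale, fixed, 270 mm (x) by 200 mm (y) by 30 mm, with a round pan under the bowl and, at its front (-x) end, a control strip with a dark display and a grey toggle switch. Origin at the centre of its underside, z up.
- scale_pan (a point): Centre of the upper face of the scale's round pan (170 mm across), 35 mm above the table, 35 mm from the scale's origin along its +x.
- toggle (a joint): The scale's toggle switch: 0 to about 0.15 rad is off (leaning to the scale's -y), 1.0 rad is fully on (leaning to the scale's +y). It stays where it is left and moves with about 1.5 N at its tip.
- toggle_tip (a point): Centre of the white ball (26 mm across) ending the toggle's 50 mm lever. The lever turns about an axis along the scale's x through the scale's (-105, 45, 52) mm; the tip arcs over from 24 mm on the -y side of it to 24 mm on the +y side, 96 to 102 mm above the table. Its grey housing is 50 mm (x) by 70 mm (y); its top is 55 mm above the table, 65 mm at the hinge.
- bowl: Loose steel mixing bowl (0.35 kg), open, round, 200 mm across the rim, 70 mm high, wall 3 mm, foot 90 mm across, standing on the scale's pan; origin at the centre of its underside, z up.
- bowl_rim (a point): Centre of the bowl's mouth, 70 mm above its underside.
- press_mold: Bystander: purple plastic dumpling press mold lying flat on the table, a round 80 mm press with a 65 mm handle and a steel spring hinge, 150 x 80 x 21 mm.
- glass_dish: Bystander: clear cut-glass dish, 104 mm across, 40 mm high, empty, on the table.
- ginger0: One of three alike knobbly pieces of raw ginger root, tan, about 69 mm long, 43 mm wide, 28 mm high, on the tray near the lip, to its +y side; origin at the underside's centre as it first lies, x along its length.
- ginger0_mid (a point): Middle of that ginger piece's body (ginger0), 14 mm above its underside.
- ginger1: One of three alike knobbly pieces of raw ginger root, tan, about 69 mm long, 43 mm wide, 28 mm high, on the tray near the lip, to its -y side; origin at the underside's centre as it first lies, x along its length.
- ginger1_mid (a point): Middle of that ginger piece's body (ginger1), 14 mm above its underside.
- ginger2: One of three alike knobbly pieces of raw ginger root, tan, about 69 mm long, 43 mm wide, 28 mm high, on the tray behind the handle; origin at the underside's centre as it first lies, x along its length.
- ginger2_mid (a point): Middle of that ginger piece's body (ginger2), 14 mm above its underside.
Not all that is in view belongs to the job. Of the things that look like the bowl, the smaller one is meant.

How it is judged:
By the outcome, as a careful person would: the job done as asked, in the order asked, and still so for the second after the job is handed in, with the robot touching nothing.
It also fails if it takes over 72 s, if anything falls off the work surface, if the arm or the gripper's body presses on something with over 40 N, if the wrist force passes 120 N, or if a joint passes its speed limit or range.

ROBOT

A 6-joint arm with a two-finger parallel gripper is mounted at the origin on the work surface. World frame = base frame: x ahead of the robot, y to its left, z up, the work surface at z = 0. Lengths are in mm, angles in degrees, forces in N, time in s.
With the tool pointing down it reaches from about 275 to 825 mm from the base axis. Payload 5.2 kg.
Tool frame: the origin (TCP) lies on the centre line of the jaws, within the pads' length; the fingertips stand 22 mm ahead of it and the grasp point (between the pads) lies 3 mm ahead of it (bot.tips_ahead is the distance from the TCP to the fingertips, in mm); z points along the fingers, y is the line along which they close (so a half turn about z gives the same grasp; the last joint's range is limited). The gripper opens to 93 mm and grips with 3 to 60 N. Pads are 15 mm wide; open, the fingers measure 128 mm over their backs; the gripper's body (75 mm by 188 mm) begins 65 mm behind the grasp point.
Start: joints at [57.766, 14.817, 87.949, -0, 77.235, -11.62], TCP at [193.627, 514.795, 240.653] pointing down, gripper open.
Joint ranges: [-179.93, 179.93], [-52.35, 119.4], [10.71, 147.94], [-69.91, 249.91], [12.55, 155.21], [-178.61, 178.61]. Speed limits (degrees/s): [147.25, 147.25, 180, 180, 180, 180].

INTERFACE

Orientations are given as [roll, pitch, yaw] about the fixed x, y, z axes, in that order (R = Rz(yaw) Ry(pitch) Rx(roll)).
In Python, from rig import read_state, viewer, order, bot gives the robot as it stands.
- The arm moves only by the tool jog_arm, never from a script. Its argument "moves" is a list of rows, each a list of 7 numbers: the shift along the world's x, y, z in cm, then the turn, a rotation vector about the world's x, y, z in rad, then the finger opening in cm, from 0 to 9.3. A call has exactly 5 rows; each row is the pose to reach, as a shift and turn from the pose commanded when the call began; what a row does not reach only later rows make up. A row lasts 1/10 s, in which the tool goes at most 50 mm and 8.59 degrees, less where a joint would pass 70% of its speed; a pose out of reach is approached as far as the arm can. A call with a gripper value outside its range is refused whole. The fingers move at their own pace and stop on an object; the grip force is fixed at half the most. Time passes only in rows, so rows that repeat a pose let the fingers close, or fill a call up. It gives the time, the measured TCP pose, the force, the opening and the grip force at its end, in the units of the state.
- read_state(): the state, without advancing time (a new reading comes with each control period).
- viewer.capture(name): name is "side" or "top" or "wrist"; returns a dict with "frame" (400x640x3 uint8, red, green, blue), "camera_matrix" (3x3 intrinsics, pixels), "eye" and "attitude" of the camera in the world; the wrist camera has in their place "hand_eye" (4x4, takes a point from camera to tool coordinates, whose origin is the TCP and whose axes are the flange's). Camera axes: x right, y up, looking along -z (the intrinsics and any distortion apply to the point x, -y, -z); pixel columns grow to the right and rows downward; lengths in mm; the calibration is good to about 2 mm. A picture is of the moment at which its call begins: read the wrist's pose just before it. There is no depth.
- order.job_done(): hands the job in; it is judged then, once.
The state is a dict: "clock": time; "joint_pos": joint angles; "qd": joint speeds; "joint_efforts": joint torques, N m; "tool_pos": TCP position; "ee_rot": TCP orientation; "contact_force": force on the tool from outside, world axes, zero at the start; "ft_torque": the same for the moment, N m; "gripper_width": finger opening in mm; "grasp_force": force on a finger pad.
Only numpy, scipy, OpenCV 4.12 (cv2) and the standard library are available. Lean on these libraries where they do the work, as an engineer would, in place of code of your own. Each camera call takes 0.05 s, during which the arm holds its last target. There are 200 camera calls.

## Working session

There is one attempt and no reset: what is moved stays moved. The work goes in short steps, Python scripts to look and compute and a tool call to move; the robot and the scene stay as the last step left them, time stands still between calls to the robot, and variables do not carry over. Pictures are saved under pics/ and viewed, at most 10 in all, crops included, and the job is handed in when it is done.

Besides the shell and the picture viewer there is one more tool, called after "Emit:" in YAML: its name, and indented under it one key for each argument. jog_arm: Moves the arm, as the interface text tells. Its arguments: {"type":"object","properties":{"moves":{"type":"array","items":{"type":"array","items":{"type":"number"}}}},"required":["moves"]}

```bash
mkdir -p pics; ls
python3 - <<'E'
from rig import read_state, viewer, order, bot
import cv2,pickle
s=read_state();print({k:s[k] for k in('clock','tool_pos','ee_rot','contact_force')},bot.tips_ahead)
d={}
for n in('top','side'):
    c=viewer.capture(n);d[n]=c
    cv2.imwrite(f'pics/{n}0.png',c['frame'][:,:,::-1]);print(n,c['camera_matrix'],c['eye'],c['attitude'],[k for k in c])
pickle.dump(d,open('cams.pkl','wb'))
E
```

```text
pics
{'clock': 0.0, 'tool_pos': array([193.3588886 , 514.36100056, 239.83701884]), 'ee_rot': array([-1.79900108e+02, -2.07595936e-02,  1.59383992e+02]), 'contact_force': array([ 0.68641027, -0.67147452, -0.64712618])} 22.0
top [[501.82957211   0.         310.15020697]
 [  0.         501.82957211 210.03279768]
 [  0.           0.           1.        ]] [4.34810108e+02 8.10890359e-01 1.33084858e+03] [  2.89860278  -0.81069711 -91.48068822] ['frame', 'camera_matrix', 'eye', 'attitude']
side [[429.52218415   0.         315.90330188]
 [  0.         429.52218415 199.56037853]
 [  0.           0.           1.        ]] [  36.56219732 -835.69997836  901.55644886] [ 49.06772849   0.90345517 -31.08536373] ['frame', 'camera_matrix', 'eye', 'attitude']
```

View pics/top0.png

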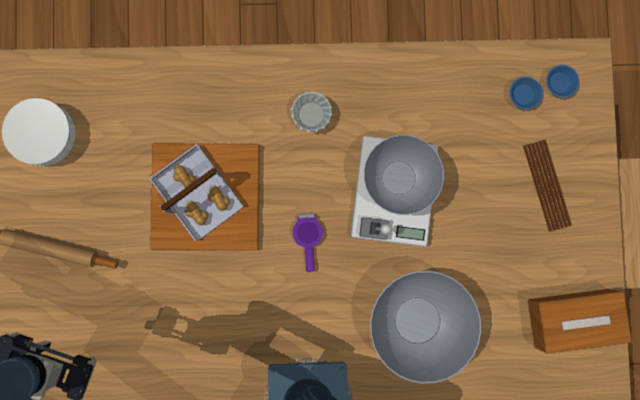

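View pics/side0.png

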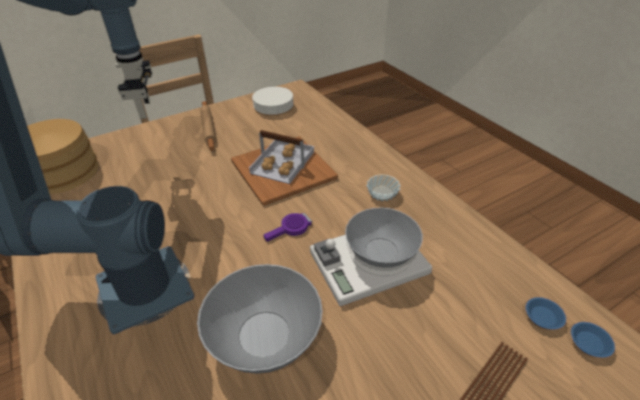

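```bash
cat > h.py <<'E'
import numpy as np, pickle
from scipy.spatial.transform import Rotation as R
C=pickle.load(open('cams.pkl','rb'))
def rot(a): return R.from_euler('xyz',a,degrees=True)
def ray(n,u,v):
    c=C[n];k=np.linalg.inv(c['camera_matrix'])@[u,v,1]
    return np.array(c['eye']),rot(c['attitude']).apply([k[0],-k[1],-k[2]])
def at(n,u,v,z):
    e,d=ray(n,u,v);return e+d*(z-e[2])/d[2]
def px(n,p):
    c=C[n];q=rot(c['attitude']).inv().apply(np.array(p,float)-c['eye'])
    q=np.atleast_2d(q)*[1,-1,-1];w=q@np.array(c['camera_matrix']).T;return w[:,:2]/w[:,2:]
E
python3 - <<'E'
import cv2,numpy as np
from h import C
f=C['top']['frame'][:,:,::-1]
a=f[140:260,148:248];b=f[130:250,348:448]
cv2.imwrite('pics/crop1.png',cv2.resize(np.hstack([a,b]),None,fx=4,fy=4,interpolation=cv2.INTER_CUBIC))
E
```

```text
(no output)
```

View pics/crop1.png

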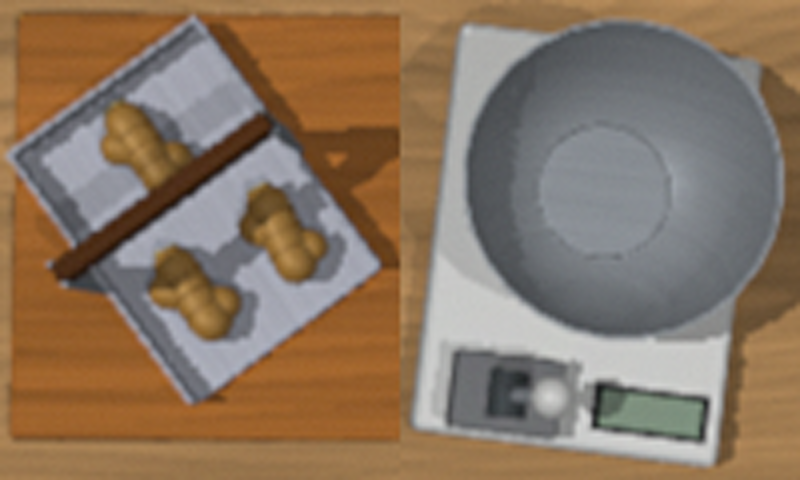

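Run:
```python
from h import *
np.set_printoptions(precision=1,suppress=True)
A=lambda u,v,z:at('top',u,v,z)
b1,b2=A(162.2,208.2,131),A(215,170.5,131)
print('bar',b1,b2,(b1+b2)/2,np.linalg.norm(b1-b2),np.degrees(np.arctan2(*(b1-b2)[1::-1])))
l1,l2=A(195.5,240.5,24),A(243,206.2,24);k1,k2=A(196.7,143.7,46),A(150.5,178.7,46)
print('lip',l1,l2,np.linalg.norm(l1-l2),'back',k1,k2,np.linalg.norm(k1-k2),'ctr',(l1+l2+k1+k2)/4)
x=(k1+k2-l1-l2)/2;print('xdir',np.linalg.norm(x[:2]),np.degrees(np.arctan2(x[1],x[0])))
print('ball',A(385.5,229.2,98)); print('rim',A(404.2,174.4,105),'foot',A(399.2,177.5,38))
s=[A(363.5,136.2,30),A(351,237,30),A(426.7,246.2,30)];print('scale',s,np.linalg.norm(s[0]-s[1]),np.linalg.norm(s[2]-s[1]),(s[0]+s[2])/2)
e=s[0]-s[1];f=s[1]-s[2];print(np.degrees(np.arctan2(e[1],e[0])),np.degrees(np.arctan2(f[1],f[0]))-90)
c=(s[0]+s[2])/2;t=np.radians(np.degrees(np.arctan2(e[1],e[0])))
Rm=np.array([[np.cos(t),-np.sin(t)],[np.sin(t),np.cos(t)]])
for p in([35,0],[-105,45],[-105,21],[-105,69]):print(p,c[:2]+Rm@p)
print('dish',A(311,111,35),'press',A(308,232,20))
```

```text
bar [508.3 334.9 131. ] [595.7 207.9 131. ] [552.  271.4 131. ] 154.16209203243437 124.51705993691796
lip [428.9 279.7  24. ] [514.9 155.2  24. ] 151.31059871284003 back [677.5 268.4  46. ] [590.  387.6  46. ] 147.91685836113268 ctr [552.8 272.7  35. ]
xdir 195.99121721789604 34.33003376655356
ball [ 444.9 -202.4   98. ]
rim [ 578.4 -251.9  105. ] foot [ 578.5 -252.4   38. ]
scale [array([ 690.2, -164. ,   30. ]), array([ 427.6, -123.3,   30. ]), array([ 398.6, -319.2,   30. ])] 265.80630714230807 198.0198551224193 [ 544.4 -241.6   30. ]
-8.801037447083948 -8.39747099921577
[35, 0] [ 579. -247.]
[-105, 45] [ 447.6 -181.1]
[-105, 21] [ 443.9 -204.8]
[-105, 69] [ 451.2 -157.4]
dish [758.8 -28.1  35. ] press [443.4 -12.4  20. ]
```

Emit:
jog_arm:
  moves:
    - [1.2, -3.8, 0, 0, 0, -0.07, 0]
    - [2.4, -7.6, 0, 0, 0, -0.14, 0]
    - [3.6, -11.4, 0, 0, 0, -0.21, 0]
    - [4.8, -15.2, 0, 0, 0, -0.28, 0]
    - [6.0, -19, 0, 0, 0, -0.35, 0]

```text
clock: 0.6
tool_pos: [253.5, 323.2, 240.3]
ee_rot: [-180.0, 0.0, 139.2]
contact_force: [0.8, 0.1, 0.4]
gripper_width: 57.7
grasp_force: 0.0
```

Emit:
jog_arm:
  moves:
    - [1.2, -3.8, 0, 0, 0, -0.07, 0]
    - [2.4, -7.6, 0, 0, 0, -0.14, 0]
    - [3.6, -11.4, 0, 0, 0, -0.21, 0]
    - [4.8, -15.2, 0, 0, 0, -0.28, 0]
    - [6.0, -19, 0, 0, 0, -0.35, 0]

```text
clock: 1.1
tool_pos: [313.5, 133.3, 240.6]
ee_rot: [180.0, 0.0, 119.1]
contact_force: [2.0, -0.5, 0.8]
gripper_width: 17.2
grasp_force: 0.0
```

Emit:
jog_arm:
  moves:
    - [1.2, -3.8, 0, 0, 0, -0.07, 0]
    - [2.4, -7.6, 0, 0, 0, -0.14, 0]
    - [3.6, -11.4, 0, 0, 0, -0.21, 0]
    - [4.8, -15.2, 0, 0, 0, -0.28, 0]
    - [6.0, -19, 0, 0, 0, -0.35, 0]

```text
clock: 1.6
tool_pos: [373.6, -56.8, 240.5]
ee_rot: [180.0, -0.0, 99.0]
contact_force: [1.4, 1.0, 0.2]
gripper_width: 0.9
grasp_force: 0.0
```

Emit:
jog_arm:
  moves:
    - [1.3, -3.8, 0, 0, 0, -0.06, 0]
    - [2.6, -7.6, 0, 0, 0, -0.12, 0]
    - [3.9, -11.4, 0, 0, 0, -0.18, 0]
    - [5.2, -15.0, 0, 0, 0, -0.24, 0]
    - [6.5, -18.3, 0, 0, 0, -0.31, 0]

```text
clock: 2.1
tool_pos: [438.7, -240.0, 240.2]
ee_rot: [-180.0, -0.0, 81.3]
contact_force: [-0.5, 0.5, 0.0]
gripper_width: 0.4
grasp_force: 0.0
```

Emit:
jog_arm:
  moves:
    - [0, 0, -3.5, 0, 0, 0, 0]
    - [0, 0, -7, 0, 0, 0, 0]
    - [0, 0, -10, 0, 0, 0, 0]
    - [0, 0, -10, 0, 0, 0, 0]
    - [0, 0, -10, 0, 0, 0, 0]

```text
clock: 2.6
tool_pos: [438.5, -238.1, 140.7]
ee_rot: [-179.9, -0.0, 81.5]
contact_force: [0.7, -0.6, 0.1]
gripper_width: 0.6
grasp_force: 0.0
```

Run:
```python
from rig import *
import cv2,numpy as np
s=read_state();print(s['tool_pos'],s['joint_pos'],s['ee_rot'])
f=viewer.capture('top')['frame'][:,:,::-1][150:260,330:450]
g=viewer.capture('side')['frame'][:,:,::-1][190:310,280:440]
cv2.imwrite('pics/t1.png',np.hstack([cv2.resize(f,(440,403)),cv2.resize(g,(360,403))]))
```

```text
[ 438.52598186 -238.07541323  140.74963004] [-4.13280677e+01  1.50265585e+01  1.02828414e+02  1.63551935e-03
  6.22201395e+01 -3.27944884e+01] [-1.79937642e+02 -4.18984998e-02  8.14656347e+01]
```

View pics/t1.png

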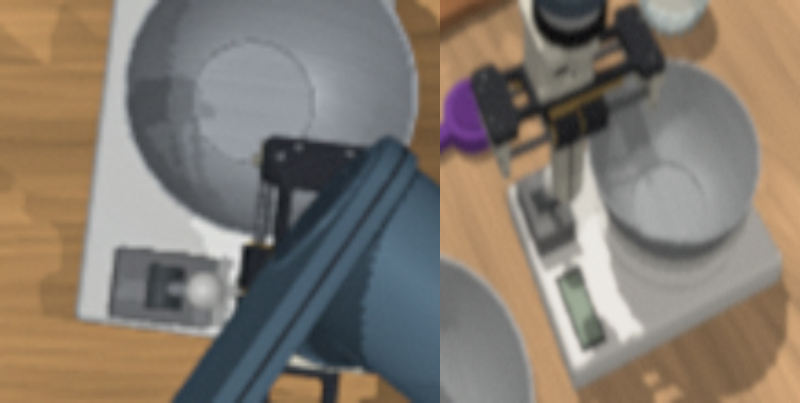

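Emit:
jog_arm:
  moves:
    - [0, 0, -2.0, 0, 0, 0, 0]
    - [0, 0, -3.5, 0, 0, 0, 0]
    - [0, 0, -3.5, 0, 0, 0, 0]
    - [0.1, 0.6, -3.5, 0, 0, 0, 0]
    - [0.2, 1.2, -3.5, 0, 0, 0, 0]

```text
clock: 3.2
tool_pos: [441.5, -226.5, 107.2]
ee_rot: [179.9, 0.1, 81.4]
contact_force: [-0.3, 0.7, 0.1]
gripper_width: 0.6
grasp_force: 0.0
```

Emit:
jog_arm:
  moves:
    - [0.1, 0.6, 0, 0, 0, 0, 0]
    - [0.2, 1.2, 0, 0, 0, 0, 0]
    - [0.3, 1.8, 0, 0, 0, 0, 0]
    - [0.4, 2.4, 0, 0, 0, 0, 0]
    - [0.5, 3.0, 0, 0, 0, 0, 0]

```text
clock: 3.7
tool_pos: [445.6, -195.5, 105.6]
ee_rot: [-180.0, -0.0, 81.5]
contact_force: [0.4, -1.3, 1.3]
gripper_width: 0.6
grasp_force: 0.8
```

Emit:
jog_arm:
  moves:
    - [0.1, 0.5, 0, 0, 0, 0, 0]
    - [0.2, 1.0, 0, 0, 0, 0, 0]
    - [0.3, 1.5, 0, 0, 0, 0, 0]
    - [0.3, 2.0, 0, 0, 0, 0, 0]
    - [0.3, 2.0, 0, 0, 0, 0, 0]

```text
clock: 4.2
tool_pos: [448.6, -177.5, 105.5]
ee_rot: [180.0, 0.2, 81.5]
contact_force: [-1.9, -8.7, -3.3]
gripper_width: 0.7
grasp_force: 4.1
```

Emit:
jog_arm:
  moves:
    - [-0.2, -1.2, 0, 0, 0, 0, 0]
    - [-0.2, -1.5, 3, 0, 0, 0, 0]
    - [-0.2, -1.5, 7, 0, 0, 0, 0]
    - [-0.2, -1.5, 11, 0, 0, 0, 0]
    - [-0.2, -1.5, 13.5, 0, 0, 0, 0]

```text
clock: 4.7
tool_pos: [447.2, -191.7, 243.5]
ee_rot: [179.8, 0.0, 81.4]
contact_force: [0.3, -0.1, 0.2]
gripper_width: 0.4
grasp_force: 0.0
```

Emit:
jog_arm:
  moves:
    - [0.8, 3.5, 0, 0, 0, 0.06, 2]
    - [1.6, 7, 0, 0, 0, 0.12, 4]
    - [2.4, 11, 0, 0, 0, 0.18, 6]
    - [3.2, 15, 0, 0, 0, 0.24, 6]
    - [4.0, 19, 0, 0, 0, 0.3, 6]

```text
clock: 5.2
tool_pos: [486.5, 0.3, 240.6]
ee_rot: [-180.0, -0.1, 98.8]
contact_force: [0.8, -0.4, -0.0]
gripper_width: 35.8
grasp_force: 0.0
```

Emit:
jog_arm:
  moves:
    - [0.8, 4, 0, 0, 0, 0.06, 6]
    - [1.6, 8, 0, 0, 0, 0.12, 6]
    - [2.4, 12, 0, 0, 0, 0.18, 6]
    - [3.2, 16, 0, 0, 0, 0.24, 6]
    - [4.0, 19, 0, 0, 0, 0.3, 6]

```text
clock: 5.7
tool_pos: [526.3, 191.2, 240.4]
ee_rot: [-180.0, -0.1, 116.0]
contact_force: [0.3, -0.9, 0.0]
gripper_width: 60.0
grasp_force: 0.0
```

Run:
```python
from rig import *
import cv2,numpy as np
s=read_state();print(s['tool_pos'],s['joint_pos'],s['ee_rot'])
f=viewer.capture('top')['frame'][:,:,::-1][130:250,340:450]
g=viewer.capture('wrist');s=read_state()
print(g['hand_eye'],g['camera_matrix'])
cv2.imwrite('pics/t2.png',np.hstack([cv2.resize(f,(330,360)),cv2.resize(g['frame'][:,:,::-1],(470,360))]))
```

```text
[526.34643611 191.17285059 240.44359926] [ 8.50184145e+00  1.58722975e+01  8.65523934e+01  7.76291519e-02
  7.76255728e+01 -1.75612515e+01] [-1.79974942e+02 -8.74470396e-02  1.16046405e+02]
[[ 2.04547185e-04  9.64750300e-01  2.63166898e-01  7.31030521e+01]
 [ 9.99999851e-01 -3.30324062e-04  4.33690882e-04  7.14942511e-01]
 [ 5.05333768e-04  2.63166770e-01 -9.64750225e-01 -1.43689751e+02]
 [ 0.00000000e+00  0.00000000e+00  0.00000000e+00  1.00000000e+00]] [[356.88873021   0.         316.88934134]
 [  0.         356.88873021 196.76992265]
 [  0.           0.           1.        ]]
```

View pics/t2.png

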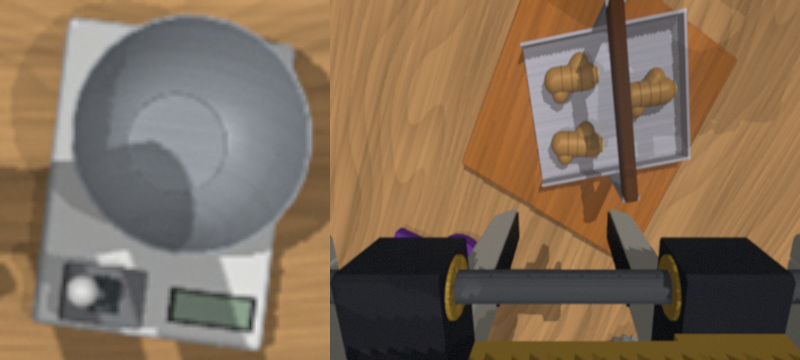

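Emit:
jog_arm:
  moves:
    - [0.9, 2.7, 0, 0, 0, 0.05, 6]
    - [1.8, 5.4, 0, 0, 0, 0.1, 6]
    - [2.6, 8.1, 0, 0, 0, 0.147, 6]
    - [2.6, 8.1, -2, 0, 0, 0.147, 6]
    - [2.6, 8.1, -4, 0, 0, 0.147, 6]

```text
clock: 6.3
tool_pos: [552.9, 269.7, 200.3]
ee_rot: [180.0, -0.0, 124.3]
contact_force: [-0.1, -0.3, -0.7]
gripper_width: 60.0
grasp_force: 0.0
```

Run:
```python
from rig import *
import cv2,numpy as np
s=read_state();print(s['tool_pos'],s['joint_pos'],s['ee_rot'])
g=viewer.capture('wrist')
from scipy.spatial.transform import Rotation as R
H=np.linalg.inv(g['hand_eye']);K=np.array(g['camera_matrix'])
im=g['frame'][:,:,::-1].copy()
Rt=R.from_euler('xyz',s['ee_rot'],degrees=True).as_matrix()
c,sn=np.cos(np.radians(34.4)),np.sin(np.radians(34.4))
for p in [(0,75,111),(0,-75,111),(0,0,111),(-100,75,4),(-100,-75,4),(100,75,26),(100,-75,26)]:
    w=np.array([552.4+c*p[0]-sn*p[1],272+sn*p[0]+c*p[1],20+p[2]])
    q=Rt.T@(w-s['tool_pos']);q=H@np.append(q,1);v=K@(q[:3]*[1,-1,-1]);v=v[:2]/v[2];print(p,v)
    cv2.drawMarker(im,(int(round(v[0])),int(round(v[1]))),(0,0,255),cv2.MARKER_CROSS,12,1)
cv2.imwrite('pics/w1.png',im)
```

```text
[552.94617324 269.74510272 200.29085748] [ 1.56210751e+01  2.30421588e+01  8.19486409e+01  1.50708098e-02
  7.49834258e+01 -1.86518538e+01] [ 1.79970924e+02 -5.55036083e-03  1.24269029e+02]
(0, 75, 111) [316.85543993  91.91292681]
(0, -75, 111) [317.31751254 320.68885766]
(0, 0, 111) [317.10681052 216.36856425]
(-100, 75, 4) [200.87652625  94.70378141]
(-100, -75, 4) [214.38179016 255.0898694 ]
(100, 75, 26) [441.50400979  93.81039076]
(100, -75, 26) [426.7560475  264.80959794]
```

View pics/w1.png

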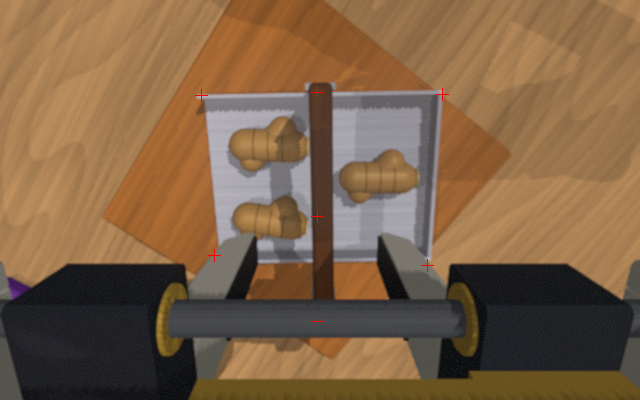

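Emit:
jog_arm:
  moves:
    - [0.1, 0.1, -2.5, 0, 0, 0, 6]
    - [0.1, 0.1, -5, 0, 0, 0, 6]
    - [0.1, 0.1, -7, 0, 0, 0, 6]
    - [0.1, 0.1, -7.7, 0, 0, 0, 6]
    - [0.1, 0.1, -7.7, 0, 0, 0, 6]

```text
clock: 6.85
tool_pos: [553.1, 269.9, 122.9]
ee_rot: [-179.9, -0.1, 124.2]
contact_force: [0.7, -0.9, 0.1]
gripper_width: 60.0
grasp_force: 0.0
```

Emit:
jog_arm:
  moves:
    - [0, 0, 0, 0, 0, 0, 2]
    - [0, 0, 0, 0, 0, 0, 1.0]
    - [0, 0, 0, 0, 0, 0, 0.8]
    - [0, 0, 0, 0, 0, 0, 0.8]
    - [0, 0, 0, 0, 0, 0, 0.8]

```text
clock: 7.35
tool_pos: [553.8, 270.9, 124.1]
ee_rot: [180.0, 0.0, 124.3]
contact_force: [0.3, -0.6, -0.3]
gripper_width: 24.3
grasp_force: 0.0
```

Emit:
jog_arm:
  moves:
    - [0, 0, 0, 0, 0, 0, 0.5]
    - [0, 0, 0, 0, 0, 0, 0.5]
    - [0, 0, 0, 0, 0, 0, 0.5]
    - [0, 0, 0, 0, 0, 0, 0.5]
    - [0, 0, 0, 0, 0, 0, 0.5]

```text
clock: 7.85
tool_pos: [554.0, 271.0, 123.9]
ee_rot: [179.9, 0.0, 124.3]
contact_force: [1.6, 0.7, 2.6]
gripper_width: 13.8
grasp_force: 30.0
```

Emit:
jog_arm:
  moves:
    - [0, 0, 0.3, 0, 0, 0, 0.5]
    - [0, 0, 1.0, 0, 0, 0, 0.5]
    - [0, 0, 2.2, 0, 0, 0, 0.5]
    - [0, 0, 3.7, 0, 0, 0, 0.5]
    - [0, 0, 5.2, 0, 0, 0, 0.5]

```text
clock: 8.35
tool_pos: [553.3, 270.6, 176.6]
ee_rot: [-180.0, -0.0, 124.3]
contact_force: [1.1, -0.3, -5.5]
gripper_width: 13.7
grasp_force: 30.0
```

Emit:
jog_arm:
  moves:
    - [0, 0, 1.7, 0, 0, 0, 0.5]
    - [0, 0, 3.5, 0, 0, 0, 0.5]
    - [0, 0, 5.2, 0, 0, 0, 0.5]
    - [0, 0, 6.5, 0, 0, 0, 0.5]
    - [0, 0, 7.0, 0, 0, 0, 0.5]

```text
clock: 8.85
tool_pos: [554.1, 270.9, 247.8]
ee_rot: [179.9, 0.0, 124.3]
contact_force: [1.0, 0.4, -4.2]
gripper_width: 13.9
grasp_force: 30.0
```

Run:
```python
from rig import *
import cv2,numpy as np
s=read_state();print(s['tool_pos'],s['joint_pos'],s['ee_rot'],s['contact_force'],s['ft_torque'])
g=viewer.capture('wrist')['frame'][:,:,::-1];f=viewer.capture('side')['frame'][:,:,::-1][90:240,180:400]
cv2.imwrite('pics/w2.png',np.hstack([cv2.resize(g,(448,280)),cv2.resize(f,(352,280))]))
```

```text
[554.13467859 270.93034544 247.76909106] [ 1.57070800e+01  2.13797543e+01  7.77060850e+01 -2.80067477e-04
  8.07605822e+01 -1.85541868e+01] [1.79854492e+02 4.91309915e-02 1.24261249e+02] [ 1.03832122  0.36695607 -4.15149916] [-0.07425059 -0.02093115  0.01688314]
```

View pics/w2.png

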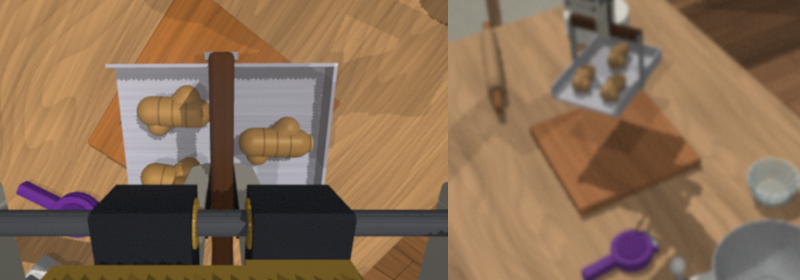

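Emit:
jog_arm:
  moves:
    - [0.2, -0.7, 0, 0, 0, -0.008, 0.5]
    - [0.6, -2.0, 0, 0, 0, -0.023, 0.5]
    - [1.2, -4.0, 0, 0, 0, -0.046, 0.5]
    - [1.9, -6.5, 0, 0, 0, -0.075, 0.5]
    - [2.7, -9.2, 0, 0, 0, -0.105, 0.5]

```text
clock: 9.45
tool_pos: [580.5, 177.0, 244.7]
ee_rot: [-179.9, -0.0, 118.2]
contact_force: [-0.1, -0.3, -5.4]
gripper_width: 14.0
grasp_force: 30.0
```

Emit:
jog_arm:
  moves:
    - [0.85, -2.9, 0, 0, 0, -0.033, 0.5]
    - [1.7, -5.8, 0, 0, 0, -0.066, 0.5]
    - [2.55, -8.7, 0, 0, 0, -0.1, 0.5]
    - [3.4, -11.6, 0, 0, 0, -0.133, 0.5]
    - [4.25, -14.5, 0, 0, 0, -0.166, 0.5]

```text
clock: 9.95
tool_pos: [622.9, 31.2, 244.7]
ee_rot: [-179.9, -0.0, 108.6]
contact_force: [0.5, 0.2, -5.4]
gripper_width: 13.5
grasp_force: 30.0
```

Emit:
jog_arm:
  moves:
    - [0.85, -2.9, 0, 0, 0, -0.033, 0.5]
    - [1.7, -5.8, 0, 0, 0, -0.066, 0.5]
    - [2.55, -8.7, 0, 0, 0, -0.1, 0.5]
    - [3.4, -11.6, 0, 0, 0, -0.133, 0.5]
    - [4.25, -14.5, 0, 0, 0, -0.166, 0.5]

```text
clock: 10.45
tool_pos: [665.2, -113.8, 244.5]
ee_rot: [-179.9, -0.0, 99.1]
contact_force: [0.1, -0.9, -4.6]
gripper_width: 13.6
grasp_force: 30.0
```

Emit:
jog_arm:
  moves:
    - [0.8, -2.8, 0, 0, 0, -0.032, 0.5]
    - [1.6, -5.4, 0, 0, 0, -0.062, 0.5]
    - [2.2, -7.6, 0, 0, 0, -0.087, 0.5]
    - [2.7, -9.2, 0, 0, 0, -0.105, 0.5]
    - [2.9, -10.0, 0, 0, 0, -0.115, 0.5]

```text
clock: 10.95
tool_pos: [693.9, -214.4, 243.9]
ee_rot: [-179.9, -0.0, 92.4]
contact_force: [-0.7, -0.2, -4.5]
gripper_width: 13.9
grasp_force: 30.0
```

Emit:
jog_arm:
  moves:
    - [0.4, -1.0, 0, 0, 0, -0.012, 0.5]
    - [0.7, -2.0, 0, 0, 0, -0.024, 0.5]
    - [1.0, -3.0, 0, 0, 0, -0.035, 0.5]
    - [1.2, -3.8, 0, 0, 0, -0.045, 0.5]
    - [1.2, -4.1, 0, 0, 0, -0.048, 0.5]

```text
clock: 11.45
tool_pos: [706.8, -253.1, 245.5]
ee_rot: [-180.0, 0.0, 89.8]
contact_force: [-0.0, -0.2, -5.0]
gripper_width: 13.8
grasp_force: 30.0
```

Run:
```python
from rig import *
import cv2,numpy as np
s=read_state();print(s['tool_pos'],s['joint_pos'],s['ee_rot'],s['contact_force'],s['ft_torque'])
g=viewer.capture('top')['frame'][:,:,::-1][120:270,340:480];f=viewer.capture('side')['frame'][:,:,::-1][90:320,240:480]
cv2.imwrite('pics/p1.png',np.hstack([cv2.resize(g,(392,420)),cv2.resize(f,(408,420))]))
```

```text
[ 706.80301794 -253.102621    245.47933023] [-2.81824752e+01  3.63594938e+01  5.38454479e+01 -1.44580067e-02
  8.97876074e+01 -2.80193003e+01] [-1.79999786e+02  1.62634822e-02  8.98368777e+01] [-0.02757927 -0.18139941 -5.0286116 ] [-0.12332488  0.10294444 -0.05228339]
```

View pics/p1.png

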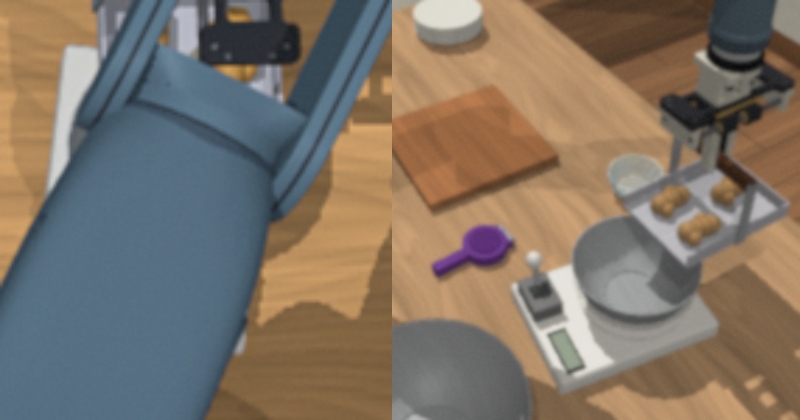

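Emit:
jog_arm:
  moves:
    - [-0.5, 0, -0.4, 0, -0.044, 0, 0.5]
    - [-1.1, 0, -0.75, 0, -0.105, 0, 0.5]
    - [-1.7, 0, -1.05, 0, -0.157, 0, 0.5]
    - [-2.3, 0, -1.05, 0, -0.209, 0, 0.5]
    - [-2.9, 0, -0.95, 0, -0.262, 0, 0.5]

```text
clock: 12.05
tool_pos: [676.8, -251.2, 236.1]
ee_rot: [164.9, -0.1, 89.9]
contact_force: [0.2, 0.5, -5.1]
gripper_width: 13.8
grasp_force: 30.0
```

Emit:
jog_arm:
  moves:
    - [-0.2, 0, 0.05, 0, -0.017, 0, 0.5]
    - [-0.4, 0, 0.15, 0, -0.035, 0, 0.5]
    - [-0.65, 0, 0.2, 0, -0.052, 0, 0.5]
    - [-0.9, 0, 0.3, 0, -0.07, 0, 0.5]
    - [-1.1, 0, 0.35, 0, -0.087, 0, 0.5]

```text
clock: 12.55
tool_pos: [666.7, -252.1, 239.6]
ee_rot: [160.0, -0.0, 89.9]
contact_force: [0.7, -0.7, -4.7]
gripper_width: 14.1
grasp_force: 30.0
```

```bash
cat > chk.py <<'E'
from rig import *
import cv2,numpy as np,sys
np.set_printoptions(precision=1,suppress=True)
s=read_state();print(s['tool_pos'],s['joint_pos'],s['ee_rot'],s['contact_force'])
for n in('wrist','side'):
    f=viewer.capture(n)['frame'];cv2.imwrite(f'pics/{sys.argv[1]}_{n}.png',f[:,:,::-1])
    hsv=cv2.cvtColor(f,cv2.COLOR_RGB2HSV);m=cv2.inRange(hsv,(12,120,70),(22,255,230))
    if n=='side': m[:120]=0;m[:,:300]=0
    k,l,st,c=cv2.connectedComponentsWithStats(m)
    print(n,[(st[i][4],c[i].round()) for i in range(1,k) if st[i][4]>25])
E
python3 chk.py a
```

```text
[ 666.7 -252.1  239.6] [-35.3  21.1  82.2  13.1  60.8 -40. ] [160.   -0.   89.9] [ 0.7 -0.7 -4.7]
wrist [(np.int32(74555), array([427.,  94.])), (np.int32(142), array([315., 122.])), (np.int32(4635), array([248., 158.])), (np.int32(28), array([311., 139.])), (np.int32(4426), array([392., 202.])), (np.int32(816), array([316., 257.])), (np.int32(2009), array([239., 247.])), (np.int32(536), array([278., 320.])), (np.int32(484), array([355., 319.])), (np.int32(20005), array([295., 376.]))]
side [(np.int32(301), array([376., 127.])), (np.int32(20383), array([551., 211.])), (np.int32(1178), array([313., 168.])), (np.int32(34), array([434., 151.])), (np.int32(88), array([438., 188.])), (np.int32(143), array([400., 205.])), (np.int32(143), array([417., 221.])), (np.int32(194), array([482., 371.])), (np.int32(189), array([488., 372.])), (np.int32(179), array([494., 373.])), (np.int32(318), array([504., 375.])), (np.int32(154), array([512., 379.]))]
```

Emit:
jog_arm:
  moves:
    - [-0.2, 0, 0.1, 0, -0.017, 0, 0.5]
    - [-0.4, 0, 0.2, 0, -0.035, 0, 0.5]
    - [-0.7, 0, 0.3, 0, -0.052, 0, 0.5]
    - [-0.9, 0, 0.4, 0, -0.07, 0, 0.5]
    - [-1.1, 0, 0.5, 0, -0.087, 0, 0.5]

```text
clock: 13.15
tool_pos: [655.3, -252.2, 244.8]
ee_rot: [154.9, -0.0, 89.9]
contact_force: [-1.1, 0.8, -4.2]
gripper_width: 14.0
grasp_force: 30.0
```

```bash
python3 chk.py b | cut -c1-500
```

```text
[ 655.3 -252.2  244.8] [-37.6  17.8  87.9  18.3  55.4 -45.4] [154.9  -0.   89.9] [-1.1  0.8 -4.2]
wrist [(np.int32(61251), array([388.,  82.])), (np.int32(27), array([324., 101.])), (np.int32(4636), array([248., 158.])), (np.int32(28), array([307., 135.])), (np.int32(4402), array([392., 202.])), (np.int32(42), array([327., 220.])), (np.int32(641), array([316., 261.])), (np.int32(2020), array([239., 247.])), (np.int32(541), array([278., 320.])), (np.int32(486), array([355., 319.])), (np.int32(17594), array([260., 377.]))]
side [(np.int32(95), array([367., 124.])), (np.int32(20580), array([550., 210.])), (np.int32(1174), array([313., 168.])), (np.int32(38), array([422., 144.])), (np.int32(47), array([427., 152.])), (np.int32(96), array([436., 187.])), (np.int32(157), array([399., 204.])), (np.int32(140), array([416., 220.])), (np.int32(181), array([483., 369.])), (np.int32(753), array([497., 374.])), (np.int32(154), array([512., 379.]))]
```

Emit:
jog_arm:
  moves:
    - [-0.25, 0, 0.1, 0, -0.017, 0, 0.5]
    - [-0.5, 0, 0.2, 0, -0.035, 0, 0.5]
    - [-0.7, 0, 0.25, 0, -0.052, 0, 0.5]
    - [-0.95, 0, 0.3, 0, -0.07, 0, 0.5]
    - [-1.2, 0, 0.4, 0, -0.087, 0, 0.5]

```text
clock: 13.75
tool_pos: [643.3, -252.1, 248.5]
ee_rot: [150.0, -0.1, 89.9]
contact_force: [-0.3, 0.1, -4.5]
gripper_width: 13.9
grasp_force: 30.0
```

```bash
python3 chk.py c | cut -c1-330
```

```text
[ 643.3 -252.1  248.5] [-40.2  14.9  93.5  24.7  50.5 -52.3] [150.   -0.1  89.9] [-0.3  0.1 -4.5]
wrist [(np.int32(49254), array([346.,  66.])), (np.int32(126), array([313., 112.])), (np.int32(4700), array([247., 158.])), (np.int32(4403), array([390., 202.])), (np.int32(586), array([319., 254.])), (np.int32(2074), array([238., 247.])), (np.int32(29), array([311., 242.])), (np.int32(552), array([278., 319.])), (np.int32(487),
side [(np.int32(20893), array([548., 209.])), (np.int32(1170), array([313., 169.])), (np.int32(53), array([415., 146.])), (np.int32(54), array([421., 153.])), (np.int32(128), array([432., 186.])), (np.int32(163), array([397., 204.])), (np.int32(160), array([414., 220.])), (np.int32(585), array([488., 372.])), (np.int32(178), arr
```

Emit:
jog_arm:
  moves:
    - [-0.25, 0, 0.05, 0, -0.017, 0, 0.5]
    - [-0.45, 0, 0.1, 0, -0.035, 0, 0.5]
    - [-0.45, 0, 0.1, 0, -0.035, 0, 0.5]
    - [-0.45, 0, 0.1, 0, -0.035, 0, 0.5]
    - [-0.45, 0, 0.1, 0, -0.035, 0, 0.5]

```text
clock: 14.35
tool_pos: [639.4, -252.4, 250.1]
ee_rot: [148.0, -0.0, 89.9]
contact_force: [0.2, -0.4, -4.0]
gripper_width: 14.1
grasp_force: 30.0
```

```bash
python3 chk.py d | cut -c1-330
```

```text
[ 639.4 -252.4  250.1] [-41.2  13.9  95.5  27.6  48.9 -55.4] [148.   -0.   89.9] [ 0.2 -0.4 -4. ]
wrist [(np.int32(44414), array([328.,  58.])), (np.int32(2786), array([117., 173.])), (np.int32(3935), array([220., 202.])), (np.int32(2124), array([122., 240.])), (np.int32(288), array([316., 267.])), (np.int32(546), array([278., 320.])), (np.int32(496), array([355., 319.])), (np.int32(15721), array([236., 379.])), (np.int32(39
side [(np.int32(20954), array([548., 209.])), (np.int32(1169), array([313., 168.])), (np.int32(54), array([412., 146.])), (np.int32(49), array([420., 152.])), (np.int32(145), array([394., 220.])), (np.int32(297), array([384., 246.])), (np.int32(199), array([482., 371.])), (np.int32(207), array([488., 372.])), (np.int32(380), arr
```

Emit:
jog_arm:
  moves:
    - [0, 0, 0, 0, 0, 0, 0.5]
    - [0, 0, 0, 0, 0, 0, 0.5]
    - [0, 0, 0, 0, 0, 0, 0.5]
    - [0, 0, 0, 0, 0, 0, 0.5]
    - [0, 0, 0, 0, 0, 0, 0.5]

```text
clock: 14.95
tool_pos: [639.2, -252.2, 249.7]
ee_rot: [148.0, -0.1, 89.9]
contact_force: [-0.2, -0.6, -3.2]
gripper_width: 13.9
grasp_force: 30.0
```

```bash
python3 chk.py e | cut -c1-330
python3 - <<'E'
import cv2,numpy as np
a=cv2.imread('pics/e_wrist.png');b=cv2.imread('pics/e_side.png')[120:320,300:500]
cv2.imwrite('pics/e.png',np.hstack([cv2.resize(a,(480,400)),cv2.resize(b,(320,400))]))
E
```

```text
[ 639.2 -252.2  249.7] [-41.2  13.9  95.6  27.6  48.9 -55.4] [148.   -0.1  89.9] [-0.2 -0.6 -3.2]
wrist [(np.int32(44573), array([328.,  58.])), (np.int32(8093), array([125., 202.])), (np.int32(86), array([311., 261.])), (np.int32(60), array([324., 263.])), (np.int32(74), array([312., 276.])), (np.int32(548), array([278., 320.])), (np.int32(476), array([355., 319.])), (np.int32(15694), array([236., 379.])), (np.int32(415), a
side [(np.int32(20980), array([548., 209.])), (np.int32(1168), array([313., 169.])), (np.int32(56), array([412., 146.])), (np.int32(50), array([418., 154.])), (np.int32(484), array([385., 247.])), (np.int32(203), array([482., 371.])), (np.int32(221), array([487., 373.])), (np.int32(198), array([494., 375.])), (np.int32(181), arr
```

View pics/e.png

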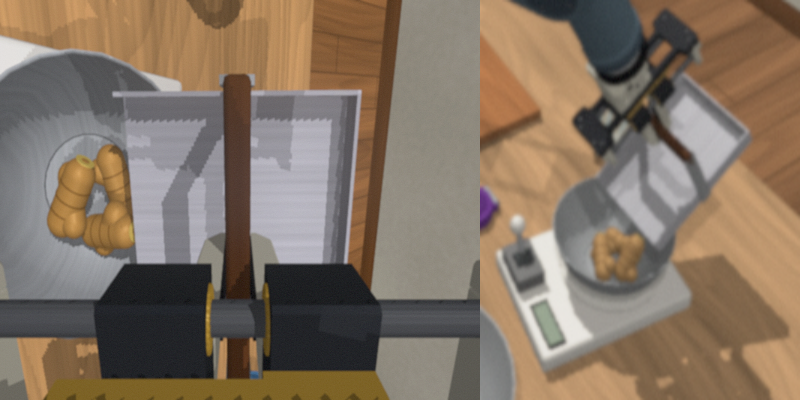

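Emit:
jog_arm:
  moves:
    - [0, 0, 1, 0, 0, 0, 0.5]
    - [0, 0, 2.5, 0, 0, 0, 0.5]
    - [0, 0, 4, 0, 0, 0, 0.5]
    - [0, 0, 5.5, 0, 0, 0, 0.5]
    - [0, 0, 6, 0, 0, 0, 0.5]

```text
clock: 15.55
tool_pos: [639.9, -252.8, 312.8]
ee_rot: [147.8, 0.1, 89.9]
contact_force: [1.1, -1.1, -2.6]
gripper_width: 13.7
grasp_force: 30.0
```

Emit:
jog_arm:
  moves:
    - [1.3, 0, 0, 0, 0.1, 0, 0.5]
    - [2.6, 0, 0, 0, 0.21, 0, 0.5]
    - [4.0, 0, -0.2, 0, 0.33, 0, 0.5]
    - [5.4, 0, -0.5, 0, 0.45, 0, 0.5]
    - [6.8, 0, -1, 0, 0.559, 0, 0.5]

```text
clock: 16.05
tool_pos: [708.2, -252.2, 301.1]
ee_rot: [-179.9, 0.1, 89.8]
contact_force: [1.5, -1.8, -4.4]
gripper_width: 13.4
grasp_force: 30.0
```

Emit:
jog_arm:
  moves:
    - [-0.3, 1, 0, 0, 0, 0.011, 0.5]
    - [-1.0, 3.4, 0, 0, 0, 0.04, 0.5]
    - [-1.9, 6.6, 0, 0, 0, 0.075, 0.5]
    - [-2.9, 9.8, 0, 0, 0, 0.112, 0.5]
    - [-3.8, 13, 0, 0, 0, 0.149, 0.5]

```text
clock: 16.55
tool_pos: [668.3, -120.7, 300.0]
ee_rot: [179.9, -0.0, 98.5]
contact_force: [0.7, 0.9, -3.6]
gripper_width: 13.9
grasp_force: 30.0
```

Emit:
jog_arm:
  moves:
    - [-0.9, 3.2, 0, 0, 0, 0.037, 0.5]
    - [-1.9, 6.4, 0, 0, 0, 0.073, 0.5]
    - [-2.8, 9.6, 0, 0, 0, 0.11, 0.5]
    - [-3.7, 12.8, 0, 0, 0, 0.147, 0.5]
    - [-4.7, 16, 0, 0, 0, 0.183, 0.5]

```text
clock: 17.05
tool_pos: [621.2, 39.3, 300.3]
ee_rot: [179.9, -0.0, 109.0]
contact_force: [0.6, -0.2, -2.6]
gripper_width: 13.9
grasp_force: 30.0
```

Emit:
jog_arm:
  moves:
    - [-0.9, 3.2, 0, 0, 0, 0.037, 0.5]
    - [-1.9, 6.4, 0, 0, 0, 0.073, 0.5]
    - [-2.8, 9.6, 0, 0, 0, 0.11, 0.5]
    - [-3.7, 12.8, 0, 0, 0, 0.147, 0.5]
    - [-4.6, 15.5, 0, 0, 0, 0.178, 0.5]

```text
clock: 17.55
tool_pos: [574.9, 194.6, 300.4]
ee_rot: [179.9, -0.0, 119.2]
contact_force: [0.2, -0.1, -3.1]
gripper_width: 13.7
grasp_force: 30.0
```

Emit:
jog_arm:
  moves:
    - [-0.6, 2.2, -0.5, 0, 0, 0.025, 0.5]
    - [-1.2, 4.2, -1.5, 0, 0, 0.048, 0.5]
    - [-1.8, 6.0, -2.5, 0, 0, 0.069, 0.5]
    - [-2.2, 7.4, -4, 0, 0, 0.085, 0.5]
    - [-2.3, 7.8, -5, 0, 0, 0.089, 0.5]

```text
clock: 18.05
tool_pos: [551.6, 272.2, 249.3]
ee_rot: [180.0, -0.1, 124.3]
contact_force: [-0.4, 0.1, -3.4]
gripper_width: 13.8
grasp_force: 30.0
```

```bash
python3 chk.py f | head -1
```

```text
[551.6 272.2 249.3] [ 15.9  21.2  77.7   0.1  81.1 -18.5] [180.   -0.1 124.3] [-0.4  0.1 -3.4]
```

Emit:
jog_arm:
  moves:
    - [0.1, 0, -2, 0, 0, 0, 0.5]
    - [0.2, 0, -5, 0, 0, 0, 0.5]
    - [0.2, 0, -8, 0, 0, 0, 0.5]
    - [0.2, 0, -10, 0, 0, 0, 0.5]
    - [0.2, 0, -11, 0, 0, 0, 0.5]

```text
clock: 18.65
tool_pos: [554.8, 269.5, 138.3]
ee_rot: [-179.8, -0.0, 124.1]
contact_force: [0.2, 0.3, -3.7]
gripper_width: 14.3
grasp_force: 30.0
```

Emit:
jog_arm:
  moves:
    - [0, 0, -0.4, 0, 0, 0, 0.5]
    - [0, 0, -0.8, 0, 0, 0, 0.5]
    - [0, 0, -1.1, 0, 0, 0, 0.5]
    - [0, 0, -1.3, 0, 0, 0, 0.5]
    - [0, 0, -1.4, 0, 0, 0, 0.5]

```text
clock: 19.15
tool_pos: [555.4, 270.9, 126.1]
ee_rot: [-180.0, 0.0, 124.2]
contact_force: [0.2, -0.4, -2.5]
gripper_width: 14.0
grasp_force: 30.0
```

Emit:
jog_arm:
  moves:
    - [0, 0, -0.1, 0, 0, 0, 0.5]
    - [0, 0, -0.2, 0, 0, 0, 0.5]
    - [0, 0, -0.3, 0, 0, 0, 0.5]
    - [0, 0, -0.3, 0, 0, 0, 0.5]
    - [0, 0, -0.3, 0, 0, 0, 0.5]

```text
clock: 19.65
tool_pos: [555.3, 270.9, 123.9]
ee_rot: [-180.0, 0.0, 124.2]
contact_force: [-3.2, -1.5, 5.5]
gripper_width: 13.6
grasp_force: 30.0
```

Contact on the board; release and rise.

Emit:
jog_arm:
  moves:
    - [0, 0, 0, 0, 0, 0, 3]
    - [0, 0, 0, 0, 0, 0, 5]
    - [0, 0, 0, 0, 0, 0, 6]
    - [0, 0, 0, 0, 0, 0, 6]
    - [0, 0, 0, 0, 0, 0, 6]

```text
clock: 20.15
tool_pos: [555.2, 270.8, 122.5]
ee_rot: [-179.9, -0.0, 124.2]
contact_force: [0.1, 0.6, 0.8]
gripper_width: 49.2
grasp_force: 0.0
```

Emit:
jog_arm:
  moves:
    - [0, 0, 1, 0, 0, 0, 6]
    - [0, 0, 4, 0, 0, 0, 6]
    - [0, 0, 8, 0, 0, 0, 6]
    - [0, 0, 12, 0, 0, 0, 6]
    - [0, 0, 16, 0, 0, 0, 6]

```text
clock: 20.65
tool_pos: [554.9, 270.8, 285.1]
ee_rot: [-180.0, 0.0, 124.2]
contact_force: [0.2, -0.0, 0.4]
gripper_width: 60.2
grasp_force: 0.0
```

Emit:
jog_arm:
  moves:
    - [-3, 0, 1, 0, 0, 0, 6]
    - [-6, 0, 2, 0, 0, 0, 6]
    - [-9, 0, 3, 0, 0, 0, 6]
    - [-12, 0, 3, 0, 0, 0, 6]
    - [-12, 0, 3, 0, 0, 0, 6]

```text
clock: 21.15
tool_pos: [432.1, 271.1, 314.5]
ee_rot: [180.0, -0.0, 124.3]
contact_force: [0.4, -0.9, 0.0]
gripper_width: 60.0
grasp_force: 0.0
```

Run:
```python
from rig import *
import cv2,numpy as np
s=read_state();print(s['clock'],s['tool_pos'],s['contact_force'])
g=viewer.capture('top')['frame'][:,:,::-1][80:280,130:460];f=viewer.capture('side')['frame'][:,:,::-1][100:300,200:460]
cv2.imwrite('pics/z.png',np.vstack([cv2.resize(g,(480,290)),cv2.resize(f,(480,310))]))
```

```text
21.15 [432.12691778 271.08857041 314.54395216] [ 0.3971676  -0.93632293  0.04993111]
```

View pics/z.png

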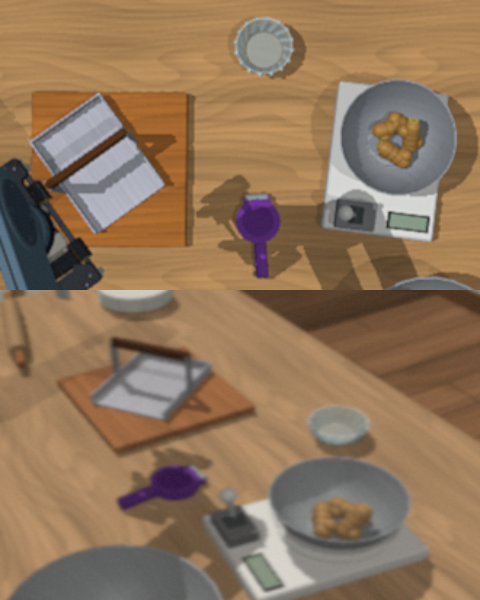

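The tray is flat and empty on the board, all three pieces are in the bowl, which hasn't moved. The toggle is on, and the mold and dish are where they started.

```bash
python3 -c "
from rig import order
print(order.job_done())"
```

```text
the job is handed in; nothing more can be done
None
```

The job is handed in: I switched the scale on while the bowl was empty, tipped all three ginger pieces into the bowl, and set the empty tray back flat on the board; the bowl, press mold and glass dish look unmoved in the final pictures, at about 21 s on the clock.

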